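# Free the sprung latch bolt of an open mortise lock

## Robot

A 6-joint arm with a two-finger parallel gripper is mounted at the origin on the work surface. World frame = base frame: x ahead of the robot, y to its left, z up, the work surface at z = 0. Lengths are in m, angles in degrees, forces in N, time in s.
With the tool pointing down it reaches from about 0.375 to 0.9 m from the base axis. Payload 3.1 kg.
Tool frame: the origin (TCP) lies midway between the tips of the shut fingers; the grasp point (between the pads) lies bot.hold_point_z behind it (bot.hold_point_z is the distance from the TCP to the grasp point, in m); z points along the fingers, y is the direction in which the jaws open and shut (so a half turn about z gives the same grasp; the last joint's range is limited). The gripper opens to 87 mm and grips with 3 to 60 N. Pads are 19 mm wide; open, the fingers measure 117 mm over their backs; the gripper's body (75 mm by 190 mm) begins 51 mm behind the grasp point.
Start: joints at [-83.222, 30.224, 82.088, -0, 67.689, -10.227], TCP at [0.183, -0.598, 0.223] pointing down, gripper open.
Joint ranges: [-176.69, 176.69], [-43.24, 126.21], [12.49, 139.97], [-82, 262], [0, 151.66], [-163.58, 163.58]. Speed limits (degrees/s): [159.86, 159.86, 180, 180, 180, 180].

## Interface

Orientations are given as a 3x3 rotation matrix whose columns are the frame's x, y, z axes.
In Python, from rig import bot, vision, order gives the robot as it stands. The module is installed in compiled form; this text tells all that it offers.
- The arm moves only by the tool move_arm, never from a script. Its argument "moves" is a list of rows, each an object of numbers: "hand": the finger opening in mm, from 0 to 87; "x", "y", "z": the shift along the tool's x, y, z in units of 25 mm (1.0 is 25 mm); "wx", "wy", "wz": the turn, a rotation vector about the tool's x, y, z in degrees. In form: [{"hand": .., "x": .., "y": .., "z": .., "wx": .., "wy": .., "wz": ..}, ...]. A call has 1 to 20 rows; each row shifts and turns the commanded pose from where the row before left it, along the tool's axes as they then stand; what a row does not reach is not made up. A row lasts 1/10 s, in which the tool goes at most 50 mm and 8.59 degrees, less where a joint would pass 70% of its speed; a pose out of reach is approached as far as the arm can. A call is refused whole if a number of a shift passes 1 or a number of a turn 8.59, either way. A call with a gripper value outside its range is refused whole. The fingers move at their own pace and stop on an object; the grip force is fixed at half the most. Time passes only in rows, so rows that do not move let the fingers close. It gives the time, the measured TCP pose, the force and the opening at its end, in the units of the state.
- bot.read_state(): the state, without advancing time (a new reading comes with each control period).
- vision.capture(name): name is "scene" or "top" or "wrist"; returns a dict with "image" (384x512x3 uint8, red, green, blue), "z_map" (384x512 float32, m along the optical axis (not along the pixel's ray), 0 where there is no reading), "fx", "fy", "cx", "cy" (pixels), "pose" (4x4, takes a point from camera to world coordinates); the wrist camera has in their place "hand_eye" (4x4, takes a point from camera to tool coordinates, whose origin is the TCP and whose axes are the flange's). Camera axes: x right, y down, z forward; pixel columns grow to the right and rows downward; lengths in m; the calibration is good to about 2 mm. A picture is of the moment at which its call begins: read the wrist's pose just before it.
- order.hand_in(): hands the job in, once; it reports no verdict.
The state is a dict: "time_s": time; "joint_positions": joint angles; "qvel": joint speeds; "tau": joint torques, N m; "position": TCP position; "tcp_rot": TCP orientation; "force": force on the tool from outside, world axes, zero at the start; "moment": the same for the moment, N m; "opening": opening from 0.0 (shut) to 1.0 (fully open).
Only numpy, scipy, OpenCV 4.12 (cv2) and the standard library are available. Lean on these libraries where they do the work, as an engineer would, in place of code of your own. Each camera call takes 0.05 s, during which the arm holds its last target.

## Task

On the plywood board lies a door lock with its cover off. Press down its catch lever with one finger so that the sprung latch bolt jumps forward, and trap the bolt with the other finger before it shoots out of the lock. Let it come out gently until its spring is spent, then take the hand away and leave the bolt lying loose, its tail still in the mouth of the lock; pinch or lift nothing, and leave the other parts lying where they are.

Things in the scene. Friction and masses are not known exactly. Their poses are not given: they have to be found in the camera images.
- lock_board: plywood board 300 x 325 x 18 mm, level, with the opened lock screwed flat on it; it cannot move, but lies elsewhere and turned in every start. Origin at bench height below the middle of the latch mouth, in the front plane of the forend. x points from the mouth into the lock, so the bolt springs out along -x over 120 mm of bare board; y lies along the forend, z up
- latch_mouth (a point): middle of the latch mouth (37 x 16 mm) in the front face of the forend, 8 mm above the board. Forend: upright brass strip 255 mm long, 3 mm thick, 21 mm high. Behind it the case, an open steel tray: x 3 to 105, y -137 to 50 mm, walls 18 mm high. Latch guides 14 mm high at y = +-18.5 to 21.5 mm reach back to x = 25; a strap 18 mm high spans the tail at x 28 to 34, y -21 to 7 mm. Axes as lock_board
- latch_bolt: loose, oiled latch bolt, 0.15 kg, 75 mm long: brass head 35 x 35 x 14 mm, flat side up, front bevelled underneath, steel tail 12 mm wide. Origin at the middle of its front, at underside level (1 mm above the board); x points back along the tail. It starts 12 mm out of the forend, held by the catch against a 6 N spring, whose push ends (at 3 N) when it is 40 mm out
- bolt_nose (a point): middle of the bolt's front face (35 mm wide, the upper 6 mm of the thickness), 12 mm above the board. Freed, the bolt jumps out in less than 0.1 s; unless a finger already stands in its way it flies on and leaves the lock (its tail is out of the mouth when this point is 75 mm before the forend). Axes as latch_bolt
- catch_pad (a point): middle of the ribbed dark steel pad of the catch lever, on its flat top, 12 mm above the board, 30 mm along x, 24 mm along y. It lies in the open case beside the bolt's tail, always at x = 46, y = 24 mm in the board's frame, with free room of 44 mm along x (28 to 72) and 36 mm along y (9 to 45) for a finger. x points along the lever to its pivot
- catch (a joint): angle of the catch lever, rad: 0 at rest, 0.165 fully down. It pivots 44 mm behind the pad's middle, which goes down about 7 mm; it takes 3 to 7 N. The bolt is let go at about 0.12, some 5 mm down. The lever springs up again by itself
- cap_plate: the lock's cover: flat steel plate with holes, 185 x 100 x 3 mm, on the bench beside the board; origin at its underside's middle. Bystander
- screwdriver: screwdriver 160 mm long with a wooden handle, on the board. Bystander
- spindle: square steel handle spindle, 85 x 8 x 8 mm, on the board; origin at its underside's middle. Bystander
- screw_dish: small round steel dish, 48 mm across, 18 mm high, on the board behind the lock; origin under its middle. Bystander
- lock_cylinder: brass profile cylinder 62 mm long, lying on the board in front of the forend. Bystander
- door_knob: brass door knob, 54 mm across, 61 mm high, standing on the board behind the lock; origin under its middle. Bystander
- capped_lock: a second mortise lock, with its grey cover on, 235 mm long, lying on the bench. Bystander
Not all that is in view belongs to the job. What is shaped like the latch_bolt but blue, green or orange is not meant.

How it is judged:
By the outcome, as a careful person would: the job done as asked, in the order asked, and still so for the second after the job is handed in, with the robot touching nothing.
It also fails if it takes over 32 s, if anything falls off the work surface, if the arm or the gripper's body presses on something with over 40 N, if the wrist force passes 120 N, or if a joint passes its speed limit or range.

## Working session

There is one attempt and no reset: what is moved stays moved. The work goes in short steps, Python scripts to look and compute and a tool call to move; the robot and the scene stay as the last step left them, time stands still between calls to the robot, and variables do not carry over. Pictures are saved under pics/ and viewed, and the job is handed in when it is done.

Besides the shell and the picture viewer there is one more tool, called by a JSON object that holds its "fn" and its "kwargs". move_arm: Moves the arm, as the interface text tells. Its arguments: {"type":"object","properties":{"moves":{"type":"array"}},"required":["moves"]}

```bash
mkdir -p pics; python3 - <<'E'
from rig import bot,vision
import cv2,numpy as np
s=bot.read_state();print(s['time_s'],s['position'],s['tcp_rot'],s['opening'],bot.hold_point_z)
for n in ['scene','top','wrist']:
    c=vision.capture(n); np.savez(f'{n}0.npz',**c)
    cv2.imwrite(f'pics/{n}0.png',cv2.cvtColor(cv2.resize(c['image'],(768,576)),cv2.COLOR_RGB2BGR))
    print(n,c['fx'],c.get('pose',c.get('hand_eye')))
E
```

```text
0.0 [ 0.18270794 -0.59693316  0.22157322] [[ 9.56281101e-01  2.92448928e-01 -2.82557336e-04]
 [ 2.92448854e-01 -9.56278811e-01  2.12223849e-03]
 [ 3.50442777e-04 -2.11209012e-03 -9.99997708e-01]] 1.0044676287402852 0.0187
scene 480.34262937263634 [[-0.7933529   0.53359473 -0.29303214  0.94863557]
 [ 0.60869358  0.68809803 -0.3949851   0.47665297]
 [-0.00912713 -0.49172935 -0.87070026  1.31506879]
 [ 0.          0.          0.          1.        ]]
top 419.55652769160037 [[-0.02457012 -0.99535781  0.09305447  0.42670347]
 [-0.9995577   0.02602006  0.0144003  -0.12395349]
 [-0.01675473 -0.09265949 -0.99555688  1.11353534]
 [ 0.          0.          0.          1.        ]]
wrist 264.95045869800936 [[-9.49931672e-05 -9.70855358e-01 -2.39666153e-01  6.49233080e-02]
 [ 9.99999799e-01 -2.42335021e-04  5.85310457e-04  4.16411220e-04]
 [-6.26331295e-04 -2.39666049e-01  9.70855186e-01 -1.62953595e-01]
 [ 0.00000000e+00  0.00000000e+00  0.00000000e+00  1.00000000e+00]]
```

View pics/scene0.png

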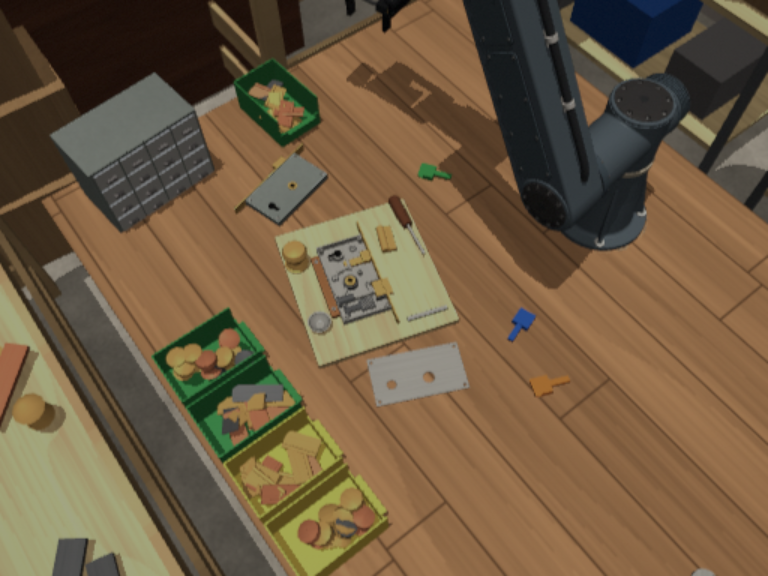

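View pics/top0.png

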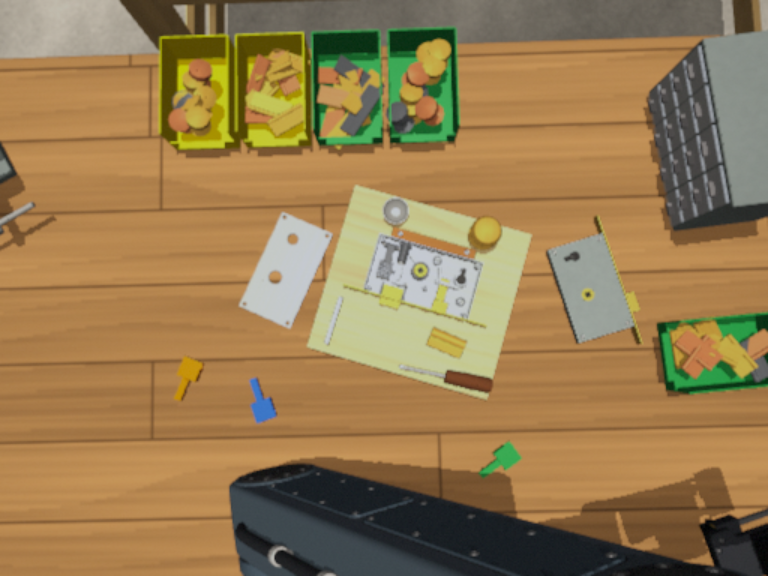

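View pics/wrist0.png

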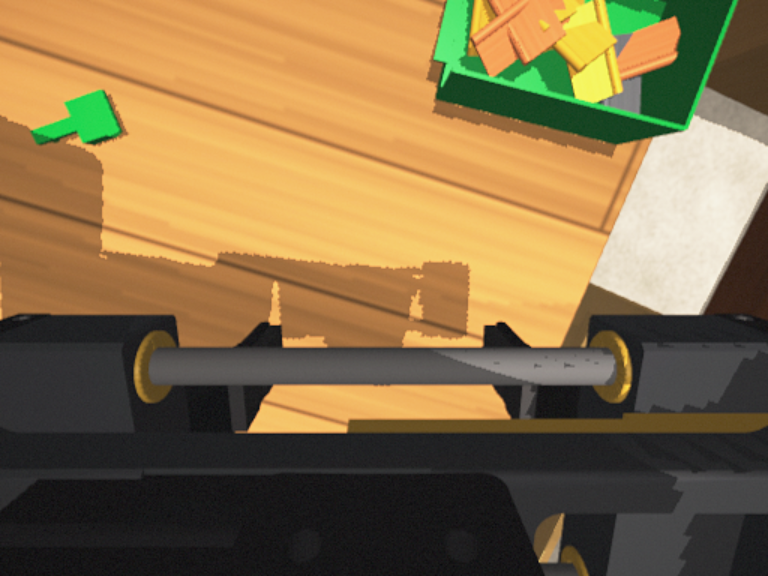

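The top view shows the board, with the lock at about (425,275) on the 768 px view. The bolt head is at about (391,296). The look-alikes are orange at (188,375), blue at (262,400) and green at (503,458). The other yellow thing on the forend, at (440,298), is probably the deadbolt. I'll zoom in.

```bash
python3 - <<'E'
import cv2,numpy as np
c=np.load('top0.npz')
im=c['image'][150:225,220:330]
cv2.imwrite('pics/topcrop.png',cv2.cvtColor(cv2.resize(im,None,fx=7,fy=7,interpolation=cv2.INTER_CUBIC),cv2.COLOR_RGB2BGR))
c=np.load('scene0.npz')
im=c['image'][150:225,200:310]
cv2.imwrite('pics/scenecrop.png',cv2.cvtColor(cv2.resize(im,None,fx=7,fy=7,interpolation=cv2.INTER_CUBIC),cv2.COLOR_RGB2BGR))
E
```

```text
(no output)
```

View pics/topcrop.png

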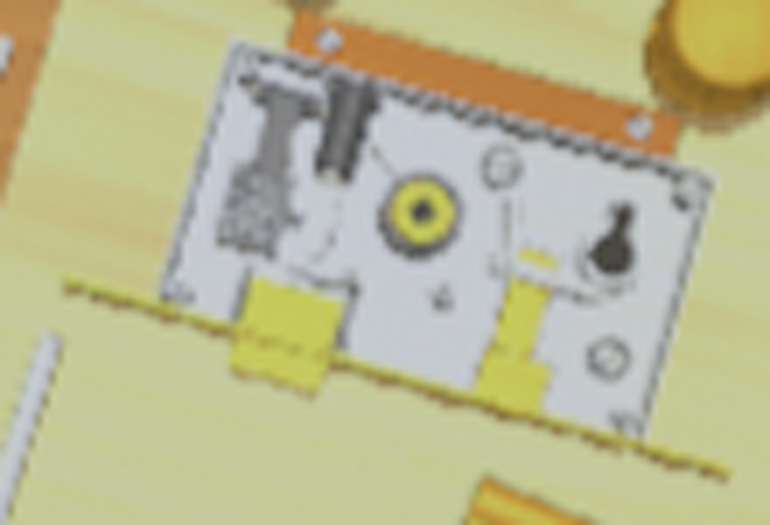

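View pics/scenecrop.png

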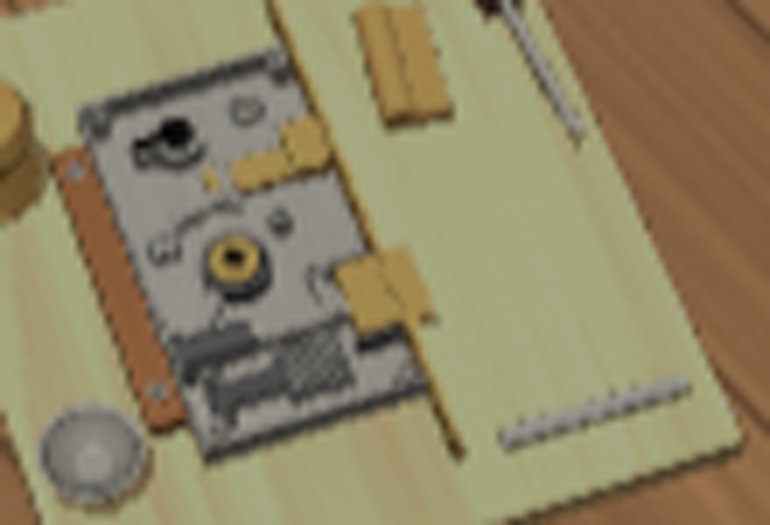

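```bash
cat > h.py <<'E'
import numpy as np
from scipy.optimize import least_squares
def proj(c,P,pose=None):
    T=np.linalg.inv(c['pose'] if pose is None else pose)
    q=P@T[:3,:3].T+T[:3,3]
    return np.c_[c['fx']*q[:,0]/q[:,2]+c['cx'],c['fy']*q[:,1]/q[:,2]+c['cy']]
def b2w(p,L):
    L=np.atleast_2d(L)/1000.; a=p[2]; 
    return np.c_[p[0]+L[:,0]*np.cos(a)-L[:,1]*np.sin(a),p[1]+L[:,0]*np.sin(a)+L[:,1]*np.cos(a),L[:,2]]
E
python3 - <<'E'
from h import *
t=np.load('top0.npz');s=np.load('scene0.npz')
# board frame mm (z world), crop px
T=[((105,50,36),(237,45)),((105,-137,36),(712,175)),((-12,17.5,33),(231,371)),((-12,-17.5,33),(316,397)),((46,24,30),(250,212)),((0,0,39),(287,346))]
S=[((105,50,36),(207,458)),((105,-137,36),(83,110)),((-12,-17.5,33),(405,247)),((-12,17.5,33),(436,320)),((46,24,30),(318,363))]
def res(p):
    r=[]
    for c,F,o in((t,T,(220,150)),(s,S,(200,150))):
        m=np.array([f[1] for f in F])/7-.5+.5/7+np.array(o)
        r.append(proj(c,b2w(p,[f[0] for f in F]))-m)
    return np.vstack(r)
f=least_squares(lambda p:res(p).ravel(),[.45,-.1,-.27],loss='soft_l1')
print(f.x,np.degrees(f.x[2]));print(res(f.x).round(2))
for n,c,px in(('board',t,(270,215)),('bolt',t,(261,196)),('pad',t,(255,180))):
    d=c['z_map'][px[1],px[0]];q=np.array([(px[0]-c['cx'])/c['fx']*d,(px[1]-c['cy'])/c['fy']*d,d,1]);print(n,c['pose']@q)
E
```

```text
[ 0.5021894  -0.12302082 -0.29706947] -17.020826707146586
[[-2.03 -0.38]
 [-0.14  0.11]
 [-1.24 -0.24]
 [-0.31 -0.32]
 [-0.33  0.41]
 [-1.47  0.51]
 [-0.41 -1.81]
 [-1.75 -0.94]
 [-0.09 -1.08]
 [-0.52 -2.38]
 [-0.65 -0.47]]
board [ 0.46242773 -0.15030662  0.01935846  1.        ]
bolt [ 0.51172772 -0.12814856  0.03082957  1.        ]
pad [ 0.5537621  -0.11367016  0.0311816   1.        ]
```

{"fn": "move_arm", "kwargs": {"moves": [{"hand": 87,"x": 0.889,"y": -0.631},{"hand": 87,"x": 0.889,"y": -0.631},{"hand": 87,"x": 0.889,"y": -0.631},{"hand": 87,"x": 0.889,"y": -0.631},{"hand": 87,"x": 0.889,"y": -0.631},{"hand": 87,"x": 0.889,"y": -0.631},{"hand": 87,"x": 0.889,"y": -0.631},{"hand": 87,"x": 0.889,"y": -0.631},{"hand": 87,"x": 0.889,"y": -0.631},{"hand": 87,"x": 0.889,"y": -0.631},{"hand": 87,"x": 0.889,"y": -0.631},{"hand": 87,"x": 0.889,"y": -0.631},{"hand": 87,"x": 0.889,"y": -0.631},{"hand": 87,"x": 0.889,"y": -0.631},{"hand": 87,"x": 0.889,"y": -0.631},{"hand": 87,"x": 0.889,"y": -0.631},{"hand": 87,"x": 0.889,"y": -0.631},{"hand": 87,"x": 0.889,"y": -0.631},{"hand": 87,"x": 0.889,"y": -0.631},{"hand": 87,"x": 0.889,"y": -0.631}]}}

```text
schema error: expected keys hand, x, y, z, wx, wy, wz
```

{"fn": "move_arm", "kwargs": {"moves": [{"hand": 87,"wz": -8.4},{"hand": 87,"wz": -8.4},{"hand": 87,"wz": -8.4},{"hand": 87,"wz": -8.4},{"hand": 87,"wz": -8.4},{"hand": 87,"wz": -8.4},{"hand": 87,"wz": -8.4},{"hand": 87,"wz": -8.4},{"hand": 87},{"hand": 87},{"hand": 87}]}}

```text
schema error: expected keys hand, x, y, z, wx, wy, wz
```

```bash
cat > look.py <<'E'
import sys
from rig import bot,vision
import cv2,numpy as np
n=sys.argv[1]
s=bot.read_state();c=vision.capture('wrist')
T=np.eye(4);T[:3,:3]=s['tcp_rot'];T[:3,3]=s['position']
c['pose']=T@c['hand_eye'];np.savez(n+'.npz',**c)
cv2.imwrite(f'pics/{n}.png',cv2.cvtColor(cv2.resize(c['image'],(800,600),interpolation=cv2.INTER_CUBIC),cv2.COLOR_RGB2BGR))
print(s['time_s'],s['position'],s['tcp_rot'].round(4).tolist(),s['force'],s['opening'],s['joint_positions'])
E
python3 look.py w1
```

```text
0.15 [ 0.18275779 -0.59711702  0.22180771] [[0.9563, 0.2925, -0.0002], [0.2925, -0.9563, 0.0016], [0.0003, -0.0016, -1.0]] [-0.49863226  0.26407337 -0.34633871] 1.002106835332077 [-8.32212066e+01  3.02668348e+01  8.21372924e+01 -2.81411446e-04
  6.76896046e+01 -1.02271582e+01]
```

View pics/w1.png

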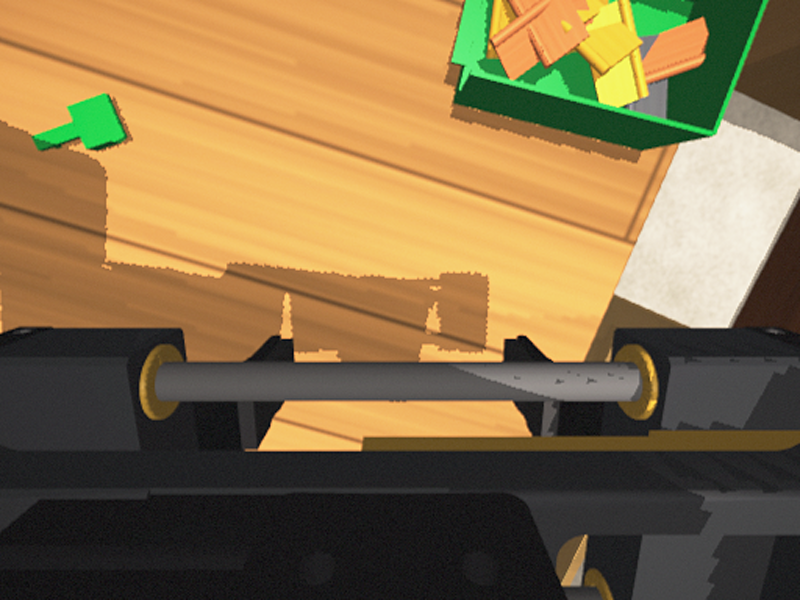

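All seven keys are required in every row, and nothing moved. The view is the same as before: green bin, green look-alike, no lock.

{"fn": "move_arm", "kwargs": {"moves": [{"hand": 87,"x": 0.889,"y": -0.631,"z": 0,"wx": 0,"wy": 0,"wz": 0},{"hand": 87,"x": 0.889,"y": -0.631,"z": 0,"wx": 0,"wy": 0,"wz": 0},{"hand": 87,"x": 0.889,"y": -0.631,"z": 0,"wx": 0,"wy": 0,"wz": 0},{"hand": 87,"x": 0.889,"y": -0.631,"z": 0,"wx": 0,"wy": 0,"wz": 0},{"hand": 87,"x": 0.889,"y": -0.631,"z": 0,"wx": 0,"wy": 0,"wz": 0},{"hand": 87,"x": 0.889,"y": -0.631,"z": 0,"wx": 0,"wy": 0,"wz": 0},{"hand": 87,"x": 0.889,"y": -0.631,"z": 0,"wx": 0,"wy": 0,"wz": 0},{"hand": 87,"x": 0.889,"y": -0.631,"z": 0,"wx": 0,"wy": 0,"wz": 0},{"hand": 87,"x": 0.889,"y": -0.631,"z": 0,"wx": 0,"wy": 0,"wz": 0},{"hand": 87,"x": 0.889,"y": -0.631,"z": 0,"wx": 0,"wy": 0,"wz": 0},{"hand": 87,"x": 0.889,"y": -0.631,"z": 0,"wx": 0,"wy": 0,"wz": 0},{"hand": 87,"x": 0.889,"y": -0.631,"z": 0,"wx": 0,"wy": 0,"wz": 0},{"hand": 87,"x": 0.889,"y": -0.631,"z": 0,"wx": 0,"wy": 0,"wz": 0},{"hand": 87,"x": 0.889,"y": -0.631,"z": 0,"wx": 0,"wy": 0,"wz": 0},{"hand": 87,"x": 0.889,"y": -0.631,"z": 0,"wx": 0,"wy": 0,"wz": 0},{"hand": 87,"x": 0.889,"y": -0.631,"z": 0,"wx": 0,"wy": 0,"wz": 0},{"hand": 87,"x": 0.889,"y": -0.631,"z": 0,"wx": 0,"wy": 0,"wz": 0},{"hand": 87,"x": 0.889,"y": -0.631,"z": 0,"wx": 0,"wy": 0,"wz": 0},{"hand": 87,"x": 0.889,"y": -0.631,"z": 0,"wx": 0,"wy": 0,"wz": 0},{"hand": 87,"x": 0.889,"y": -0.631,"z": 0,"wx": 0,"wy": 0,"wz": 0}]}}

```text
time_s: 2.2
position: [0.5161, -0.1649, 0.2224]
tcp_rot: [[0.956, 0.292, -0.0], [0.292, -0.956, 0.0], [-0.0, -0.0, -1.0]]
force: [-0.8, -0.4, -0.2]
opening: 1.0
```

{"fn": "move_arm", "kwargs": {"moves": [{"hand": 87,"x": 0,"y": 0,"z": 0.2,"wx": 0,"wy": 0,"wz": -8.4},{"hand": 87,"x": 0,"y": 0,"z": 0.2,"wx": 0,"wy": 0,"wz": -8.4},{"hand": 87,"x": 0,"y": 0,"z": 0.2,"wx": 0,"wy": 0,"wz": -8.4},{"hand": 87,"x": 0,"y": 0,"z": 0.2,"wx": 0,"wy": 0,"wz": -8.4},{"hand": 87,"x": 0,"y": 0,"z": 0.2,"wx": 0,"wy": 0,"wz": -8.4},{"hand": 87,"x": 0,"y": 0,"z": 0.2,"wx": 0,"wy": 0,"wz": -8.4},{"hand": 87,"x": 0,"y": 0,"z": 0.2,"wx": 0,"wy": 0,"wz": -8.4},{"hand": 87,"x": 0,"y": 0,"z": 0.2,"wx": 0,"wy": 0,"wz": -8.4},{"hand": 87,"x": 0,"y": 0,"z": 0,"wx": 0,"wy": 0,"wz": 0},{"hand": 87,"x": 0,"y": 0,"z": 0,"wx": 0,"wy": 0,"wz": 0}]}}

```text
time_s: 3.2
position: [0.5156, -0.1659, 0.1825]
tcp_rot: [[0.104, 0.995, -0.0], [0.995, -0.104, 0.0], [0.0, -0.0, -1.0]]
force: [-0.4, 0.6, -0.1]
opening: 0.999
```

```bash
python3 look.py w2
```

```text
3.2 [ 0.51558743 -0.16589867  0.18251247] [[0.1041, 0.9946, -0.0002], [0.9946, -0.1041, 0.0002], [0.0002, -0.0002, -1.0]] [-0.37513676  0.59403822 -0.05622939] 0.9993156195129075 [-2.96658512e+01  2.68752927e+01  9.64895256e+01  7.07664115e-03
  5.66499380e+01 -2.36945302e+01]
```

View pics/w2.png

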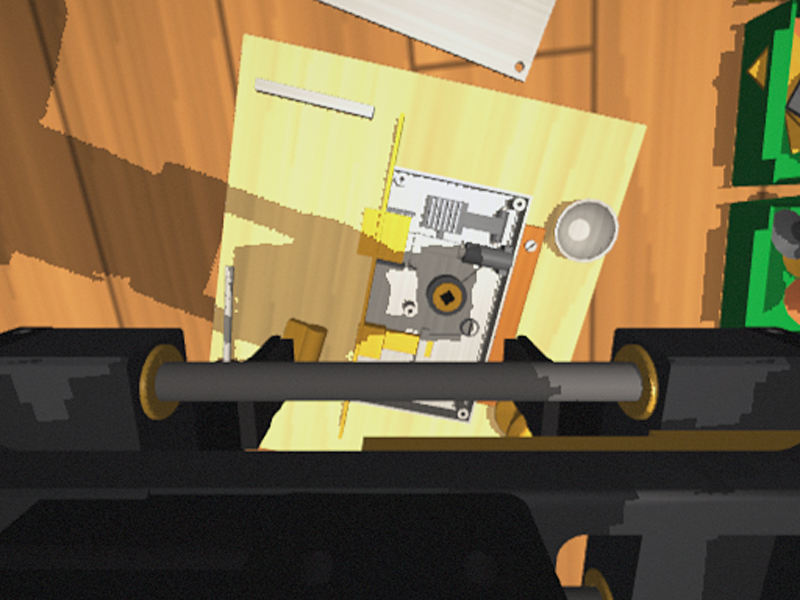

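The bolt head (brass, 35 mm) is at about (385,232), and the ribbed catch pad beside it at (444,215). The deadbolt is at (388,345). I'll take a close crop and measure.

```bash
python3 - <<'E'
import cv2,numpy as np
c=np.load('w2.npz')
im=c['image'][65:185,215:350]
cv2.imwrite('pics/w2crop.png',cv2.cvtColor(cv2.resize(im,None,fx=5,fy=5,interpolation=cv2.INTER_CUBIC),cv2.COLOR_RGB2BGR))
E
```

```text
(no output)
```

View pics/w2crop.png

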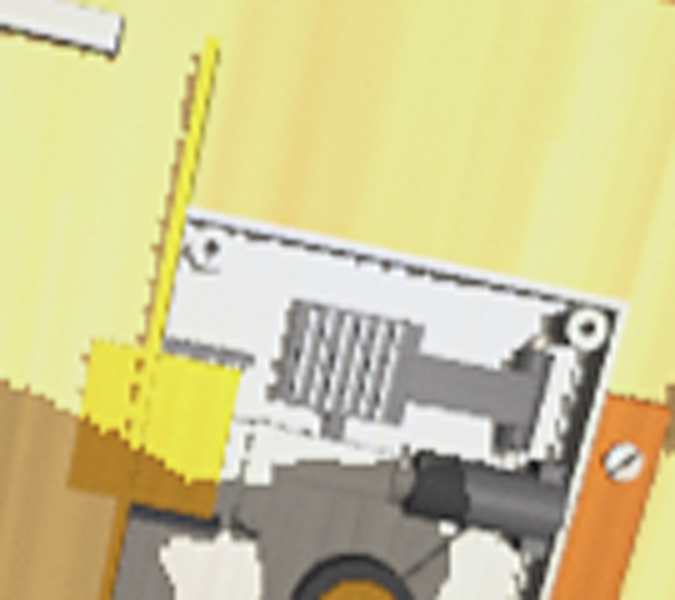

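```bash
python3 - <<'E'
from h import *
c=np.load('w2.npz')
F=[((105,50,36),(627,303)),((3,50,36),(187,210)),((-12,17.5,33),(92,340)),((-12,-17.5,33),(67,487)),((23,17.5,33),(242,370)),((23,-17.5,33),(215,518)),((46,24,30),(346,361)),((105,-137,36),((300.8-215)*5,(270-65)*5))]
m=np.array([f[1] for f in F])/5-.4+np.array((215,65));L=[f[0] for f in F]
res=lambda p:proj(c,b2w(p,L))-m
f=least_squares(lambda p:res(p).ravel(),[.5,-.12,-.297],loss='soft_l1')
print(f.x,np.degrees(f.x[2]));print(res(f.x).round(2))
Z=c['z_map']
for i in range(8):
    u,v=m[i].round().astype(int);d=Z[v,u];print(L[i],(c['pose']@[(u-c['cx'])/c['fx']*d,(v-c['cy'])/c['fy']*d,d,1])[:3].round(4), b2w(f.x,L[i])[0].round(4))
E
```

```text
[ 0.50367075 -0.12489028 -0.30519411] -17.4863346228101
[[ 0.16 -0.38]
 [-0.25 -0.66]
 [ 0.43 -0.11]
 [ 0.07  0.27]
 [ 0.21  0.08]
 [-0.5  -0.05]
 [-0.21  0.22]
 [ 0.07  1.09]]
(105, 50, 36) [ 0.6237 -0.1093  0.0197] [ 0.6188 -0.1088  0.036 ]
(3, 50, 36) [ 0.5217 -0.0794  0.0377] [ 0.5216 -0.0781  0.036 ]
(-12, 17.5, 33) [ 0.497  -0.1051  0.0338] [ 0.4975 -0.1046  0.033 ]
(-12, -17.5, 33) [ 0.4871 -0.1374  0.0347] [ 0.487 -0.138  0.033]
(23, 17.5, 33) [ 0.531  -0.1161  0.0189] [ 0.5309 -0.1151  0.033 ]
(23, -17.5, 33) [ 0.5214 -0.15    0.0222] [ 0.5203 -0.1485  0.033 ]
(46, 24, 30) [ 0.5551 -0.1158  0.031 ] [ 0.5548 -0.1158  0.03  ]
(105, -137, 36) [ 0.5619 -0.2853  0.0373] [ 0.5627 -0.2871  0.036 ]
```

{"fn": "move_arm", "kwargs": {"moves": [{"hand": 57,"x": 0.7,"y": -0.03,"z": 0,"wx": 0,"wy": 0,"wz": 0},{"hand": 57,"x": 0.7,"y": -0.03,"z": 0.3,"wx": 0,"wy": 0,"wz": 0},{"hand": 57,"x": 0.75,"y": -0.03,"z": 0.5,"wx": 0,"wy": 0,"wz": 0},{"hand": 57,"x": 0,"y": 0,"z": 0.8,"wx": 0,"wy": 0,"wz": 0},{"hand": 57,"x": 0,"y": 0,"z": 0.8,"wx": 0,"wy": 0,"wz": 0},{"hand": 57,"x": 0,"y": 0,"z": 0.8,"wx": 0,"wy": 0,"wz": 0},{"hand": 57,"x": 0,"y": 0,"z": 0.8,"wx": 0,"wy": 0,"wz": 0},{"hand": 57,"x": 0,"y": 0,"z": 0.8,"wx": 0,"wy": 0,"wz": 0},{"hand": 57,"x": 0,"y": 0,"z": 0.4,"wx": 0,"wy": 0,"wz": 0},{"hand": 57,"x": 0,"y": 0,"z": 0,"wx": 0,"wy": 0,"wz": 0},{"hand": 57,"x": 0,"y": 0,"z": 0,"wx": 0,"wy": 0,"wz": 0}]}}

```text
time_s: 4.35
position: [0.5192, -0.1119, 0.053]
tcp_rot: [[0.101, 0.995, 0.001], [0.995, -0.101, -0.0], [-0.0, 0.001, -1.0]]
force: [0.2, -0.7, 0.8]
opening: 0.652
```

```bash
python3 look.py w3; python3 - <<'E'
from rig import vision
import cv2,numpy as np
c=vision.capture('scene');cv2.imwrite('pics/s3.png',cv2.cvtColor(cv2.resize(c['image'][130:235,180:320],None,fx=5.5,fy=5.5,interpolation=cv2.INTER_CUBIC),cv2.COLOR_RGB2BGR))
E
```

```text
4.35 [ 0.5191699  -0.11191255  0.05300789] [[0.101, 0.9949, 0.0006], [0.9949, -0.101, -0.0001], [-0.0001, 0.0006, -1.0]] [ 0.17559349 -0.73597733  0.76742732] 0.6521341131316074 [-2.42319834e+01  3.82677422e+01  1.03160901e+02  9.61707283e-03
  3.85384918e+01 -1.84411406e+01]
```

View pics/w3.png

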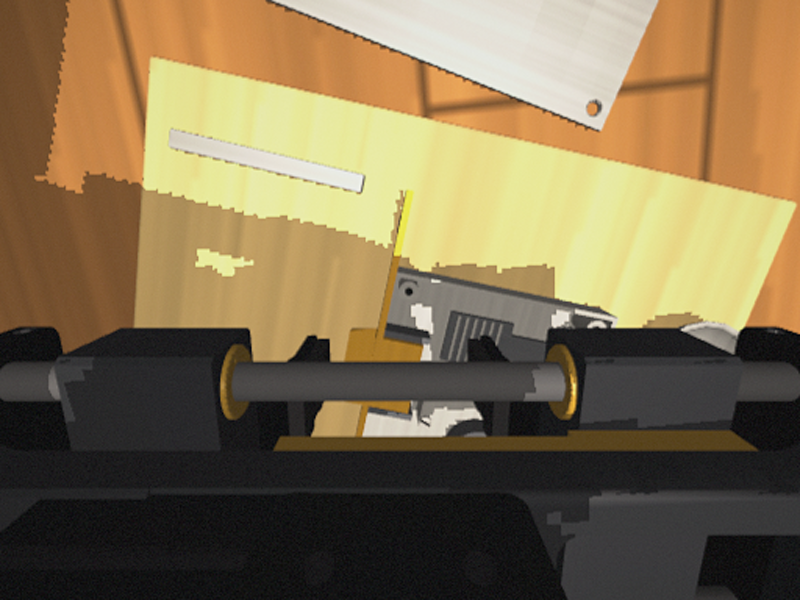

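View pics/s3.png

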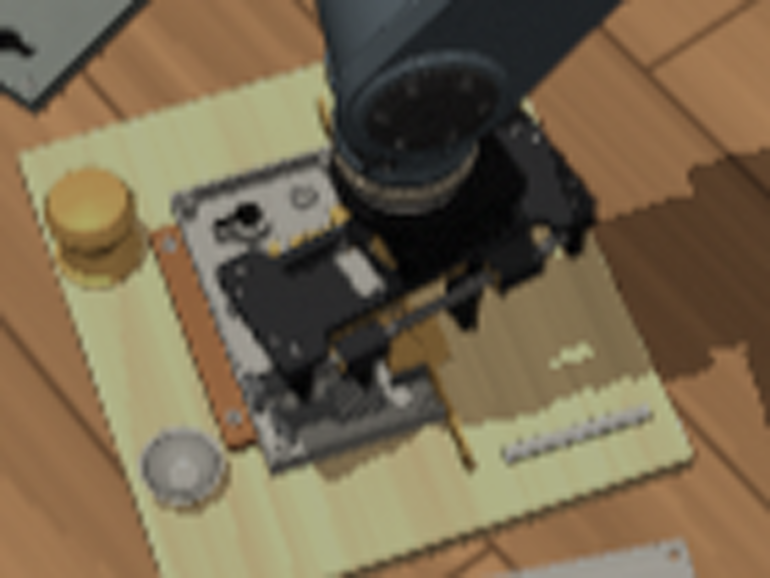

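{"fn": "move_arm", "kwargs": {"moves": [{"hand": 57,"x": 0,"y": 0,"z": 0.25,"wx": 0,"wy": 0,"wz": 0},{"hand": 57,"x": 0,"y": 0,"z": 0.25,"wx": 0,"wy": 0,"wz": 0},{"hand": 57,"x": 0,"y": 0,"z": 0.2,"wx": 0,"wy": 0,"wz": 0},{"hand": 57,"x": 0,"y": 0,"z": 0.1,"wx": 0,"wy": 0,"wz": 0},{"hand": 57,"x": 0,"y": 0,"z": 0.06,"wx": 0,"wy": 0,"wz": 0},{"hand": 57,"x": 0,"y": 0,"z": 0.06,"wx": 0,"wy": 0,"wz": 0},{"hand": 57,"x": 0,"y": 0,"z": 0,"wx": 0,"wy": 0,"wz": 0},{"hand": 57,"x": 0,"y": 0,"z": 0,"wx": 0,"wy": 0,"wz": 0}]}}

```text
time_s: 5.25
position: [0.5185, -0.1121, 0.0296]
tcp_rot: [[0.101, 0.995, -0.0], [0.995, -0.101, 0.0], [0.0, -0.001, -1.0]]
force: [-1.8, -0.2, 1.4]
opening: 0.653
```

```bash
python3 look.py w4
```

```text
5.25 [ 0.51849148 -0.11214801  0.02964973] [[0.1009, 0.9949, -0.0005], [0.9949, -0.1009, 0.0002], [0.0001, -0.0005, -1.0]] [-1.83609301 -0.18205714  1.37694492] 0.6531963201412578 [-2.42812519e+01  4.07041187e+01  1.03667067e+02 -4.86345223e-03
  3.56589261e+01 -1.84839532e+01]
```

View pics/w4.png

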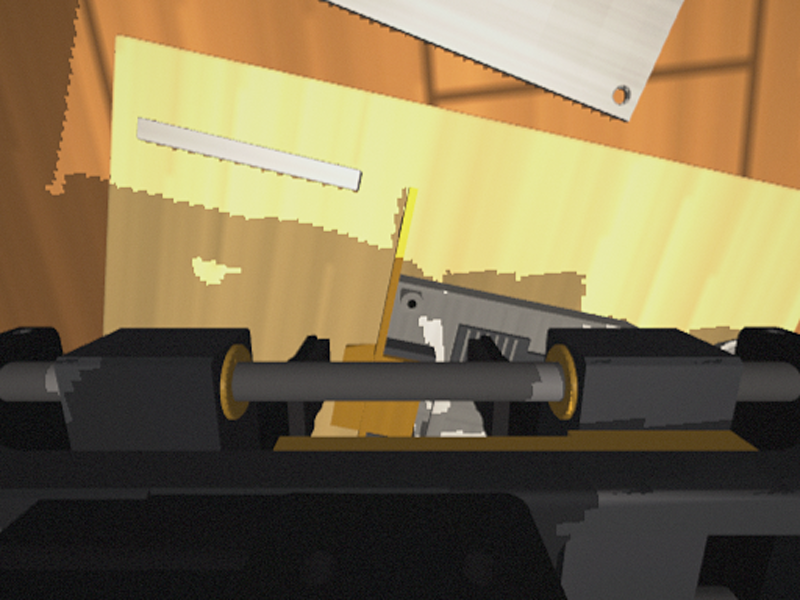

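The hand is where planned: finger B over the ribbed pad at (490,345), and the nose edge at about (335,400), just right of finger A. Now I'll press in 1 mm steps.

{"fn": "move_arm", "kwargs": {"moves": [{"hand": 57,"x": 0,"y": 0,"z": 0.04,"wx": 0,"wy": 0,"wz": 0},{"hand": 57,"x": 0,"y": 0,"z": 0.04,"wx": 0,"wy": 0,"wz": 0},{"hand": 57,"x": 0,"y": 0,"z": 0.04,"wx": 0,"wy": 0,"wz": 0},{"hand": 57,"x": 0,"y": 0,"z": 0,"wx": 0,"wy": 0,"wz": 0}]}}

```text
time_s: 5.7
position: [0.5184, -0.1121, 0.0265]
tcp_rot: [[0.101, 0.995, -0.001], [0.995, -0.101, 0.0], [0.0, -0.001, -1.0]]
force: [-3.0, 0.4, 3.8]
opening: 0.652
```

{"fn": "move_arm", "kwargs": {"moves": [{"hand": 57,"x": 0,"y": 0,"z": 0.04,"wx": 0,"wy": 0,"wz": 0},{"hand": 57,"x": 0,"y": 0,"z": 0.04,"wx": 0,"wy": 0,"wz": 0},{"hand": 57,"x": 0,"y": 0,"z": 0,"wx": 0,"wy": 0,"wz": 0}]}}

```text
time_s: 6.0
position: [0.5179, -0.1118, 0.0244]
tcp_rot: [[0.101, 0.995, -0.002], [0.995, -0.101, 0.001], [0.001, -0.002, -1.0]]
force: [-3.5, 1.3, 5.1]
opening: 0.656
```

{"fn": "move_arm", "kwargs": {"moves": [{"hand": 57,"x": 0,"y": 0,"z": 0.04,"wx": 0,"wy": 0,"wz": 0},{"hand": 57,"x": 0,"y": 0,"z": 0,"wx": 0,"wy": 0,"wz": 0}]}}

```text
time_s: 6.2
position: [0.5179, -0.1119, 0.0235]
tcp_rot: [[0.101, 0.995, -0.002], [0.995, -0.101, 0.001], [0.001, -0.002, -1.0]]
force: [-4.2, 0.0, 7.0]
opening: 0.651
```

```bash
python3 look.py w5;python3 - <<'E'
import cv2,numpy as np
a=[cv2.resize(np.load(n)['image'][195:285,180:345],None,fx=4.5,fy=3.2) for n in('w4.npz','w5.npz')]
cv2.imwrite('pics/w45.png',cv2.cvtColor(np.vstack(a),cv2.COLOR_RGB2BGR))
E
```

```text
6.2 [ 0.51793222 -0.11186503  0.02349343] [[0.1013, 0.9949, -0.0018], [0.9949, -0.1013, 0.0008], [0.0007, -0.0019, -1.0]] [-4.18501783  0.03727998  6.97444191] 0.6508148324109325 [-2.42809041e+01  4.13521501e+01  1.03791674e+02  3.17981074e-03
  3.49689433e+01 -1.84691142e+01]
```

View pics/w45.png

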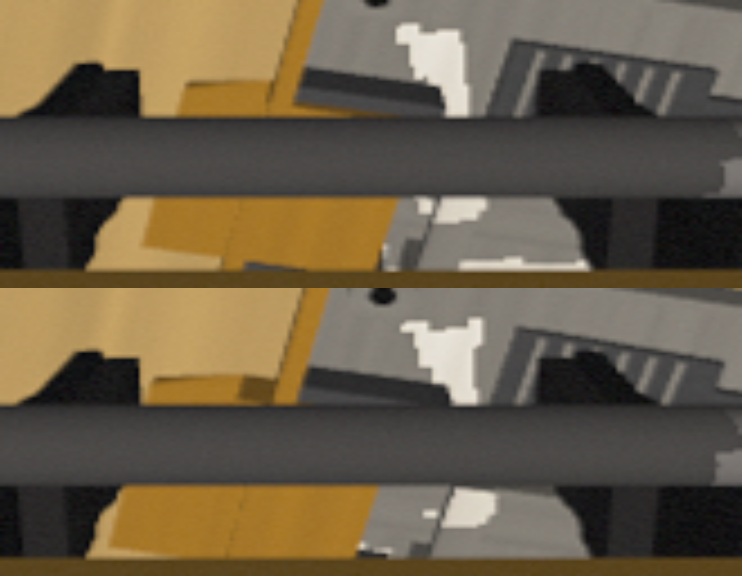

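The bolt has sprung forward and stopped against finger A: its nose edge moved left from about x=185 to 150 in the crop. Now I'll let it out slowly, opening the hand while shifting back so finger B stays on the pad.

{"fn": "move_arm", "kwargs": {"moves": [{"hand": 58.5,"x": 0,"y": -0.03,"z": 0,"wx": 0,"wy": 0,"wz": 0},{"hand": 60,"x": 0,"y": -0.03,"z": 0,"wx": 0,"wy": 0,"wz": 0},{"hand": 61.5,"x": 0,"y": -0.03,"z": 0,"wx": 0,"wy": 0,"wz": 0},{"hand": 63,"x": 0,"y": -0.03,"z": 0,"wx": 0,"wy": 0,"wz": 0},{"hand": 64.5,"x": 0,"y": -0.03,"z": 0,"wx": 0,"wy": 0,"wz": 0},{"hand": 66,"x": 0,"y": -0.03,"z": 0,"wx": 0,"wy": 0,"wz": 0},{"hand": 66,"x": 0,"y": 0,"z": 0,"wx": 0,"wy": 0,"wz": 0}]}}

```text
time_s: 6.95
position: [0.5137, -0.1114, 0.0235]
tcp_rot: [[0.102, 0.995, -0.001], [0.995, -0.102, 0.001], [0.001, -0.001, -1.0]]
force: [-3.4, 1.7, 6.0]
opening: 0.755
```

```bash
python3 look.py w6;python3 - <<'E'
import cv2,numpy as np
a=[cv2.resize(np.load(n)['image'][195:285,160:345],None,fx=4.2,fy=3.2) for n in('w5.npz','w6.npz')]
cv2.imwrite('pics/w56.png',cv2.cvtColor(np.vstack(a),cv2.COLOR_RGB2BGR))
E
```

```text
6.95 [ 0.51371855 -0.1113837   0.02352282] [[0.1015, 0.9948, -0.0011], [0.9948, -0.1015, 0.0008], [0.0007, -0.0012, -1.0]] [-3.36326849  1.65776896  6.01326196] 0.754997813464904 [-2.44324823e+01  4.11879233e+01  1.04437942e+02  2.49953620e-02
  3.44506568e+01 -1.86249422e+01]
```

View pics/w56.png

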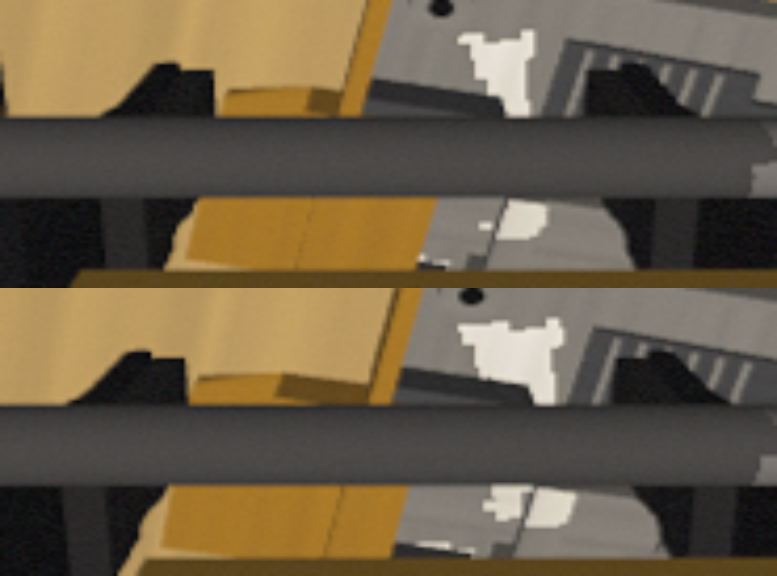

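It's following finger A well and is now about 24 mm out. Continuing.

{"fn": "move_arm", "kwargs": {"moves": [{"hand": 67.5,"x": 0,"y": -0.04,"z": 0,"wx": 0,"wy": 0,"wz": 0},{"hand": 69,"x": 0,"y": -0.04,"z": 0,"wx": 0,"wy": 0,"wz": 0},{"hand": 70.5,"x": 0,"y": -0.04,"z": 0,"wx": 0,"wy": 0,"wz": 0},{"hand": 72,"x": 0,"y": -0.04,"z": 0,"wx": 0,"wy": 0,"wz": 0},{"hand": 73,"x": 0,"y": -0.03,"z": 0,"wx": 0,"wy": 0,"wz": 0},{"hand": 74,"x": 0,"y": -0.03,"z": 0,"wx": 0,"wy": 0,"wz": 0},{"hand": 75,"x": 0,"y": -0.03,"z": 0,"wx": 0,"wy": 0,"wz": 0},{"hand": 76,"x": 0,"y": -0.03,"z": 0,"wx": 0,"wy": 0,"wz": 0},{"hand": 76,"x": 0,"y": 0,"z": 0,"wx": 0,"wy": 0,"wz": 0}]}}

```text
time_s: 7.9
position: [0.507, -0.1112, 0.0235]
tcp_rot: [[0.101, 0.995, -0.001], [0.995, -0.101, -0.0], [-0.0, -0.001, -1.0]]
force: [-2.0, 0.6, 3.5]
opening: 0.876
```

{"fn": "move_arm", "kwargs": {"moves": [{"hand": 77,"x": 0,"y": -0.02,"z": 0,"wx": 0,"wy": 0,"wz": 0},{"hand": 78,"x": 0,"y": -0.02,"z": 0,"wx": 0,"wy": 0,"wz": 0},{"hand": 79,"x": 0,"y": -0.02,"z": 0,"wx": 0,"wy": 0,"wz": 0},{"hand": 80,"x": 0,"y": -0.02,"z": 0,"wx": 0,"wy": 0,"wz": 0},{"hand": 81,"x": 0,"y": -0.02,"z": 0,"wx": 0,"wy": 0,"wz": 0},{"hand": 82,"x": 0,"y": -0.02,"z": 0,"wx": 0,"wy": 0,"wz": 0},{"hand": 83,"x": 0,"y": -0.02,"z": 0,"wx": 0,"wy": 0,"wz": 0},{"hand": 84,"x": 0,"y": -0.02,"z": 0,"wx": 0,"wy": 0,"wz": 0},{"hand": 84,"x": 0,"y": 0,"z": 0,"wx": 0,"wy": 0,"wz": 0},{"hand": 84,"x": 0,"y": 0,"z": 0,"wx": 0,"wy": 0,"wz": 0}]}}

```text
time_s: 8.9
position: [0.5032, -0.1107, 0.0235]
tcp_rot: [[0.101, 0.995, -0.0], [0.995, -0.101, 0.0], [-0.0, -0.0, -1.0]]
force: [-2.1, -0.0, 4.4]
opening: 0.965
```

```bash
python3 look.py w7;python3 - <<'E'
import cv2,numpy as np
a=[cv2.resize(np.load(n)['image'][195:285,140:345],None,fx=3.9,fy=3.2) for n in('w6.npz','w7.npz')]
cv2.imwrite('pics/w67.png',cv2.cvtColor(np.vstack(a),cv2.COLOR_RGB2BGR))
E
```

```text
8.9 [ 0.50323617 -0.11071554  0.02352852] [[0.101, 0.9949, -0.0003], [0.9949, -0.101, 0.0], [-0.0, -0.0003, -1.0]] [-2.12754644 -0.01288569  4.36765091] 0.9653856023410048 [-2.48438619e+01  4.08110587e+01  1.05994180e+02 -1.24579435e-02
  3.32108403e+01 -1.90390615e+01]
```

View pics/w67.png

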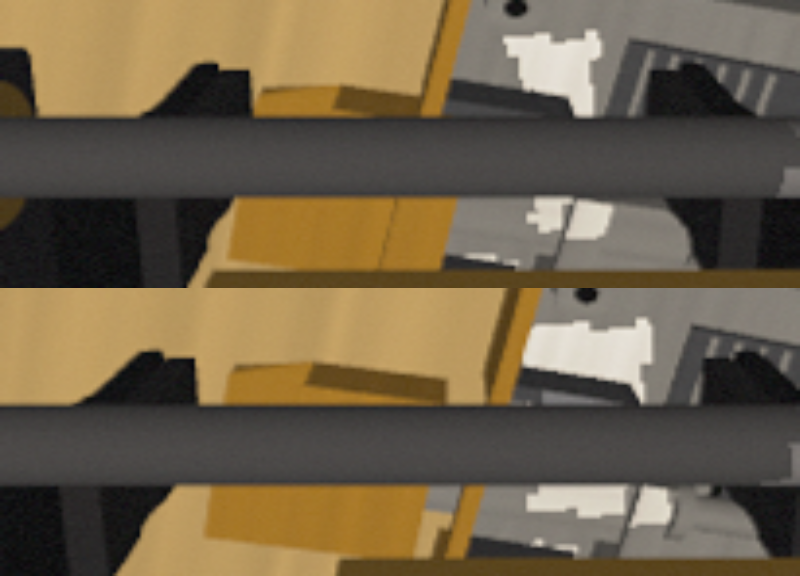

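The bolt has stopped about 40 mm out: the head is just clear of the forend, and there's a gap of a few mm to finger A. I'll lift straight up.

{"fn": "move_arm", "kwargs": {"moves": [{"hand": 84,"x": 0,"y": 0,"z": -0.05,"wx": 0,"wy": 0,"wz": 0},{"hand": 84,"x": 0,"y": 0,"z": -0.06,"wx": 0,"wy": 0,"wz": 0},{"hand": 84,"x": 0,"y": 0,"z": -0.08,"wx": 0,"wy": 0,"wz": 0},{"hand": 84,"x": 0,"y": 0,"z": -0.1,"wx": 0,"wy": 0,"wz": 0},{"hand": 84,"x": 0,"y": 0,"z": -0.2,"wx": 0,"wy": 0,"wz": 0},{"hand": 84,"x": 0,"y": 0,"z": -0.5,"wx": 0,"wy": 0,"wz": 0},{"hand": 84,"x": 0,"y": 0,"z": -0.8,"wx": 0,"wy": 0,"wz": 0},{"hand": 84,"x": 0,"y": 0,"z": -1,"wx": 0,"wy": 0,"wz": 0},{"hand": 84,"x": 0,"y": 0,"z": -1,"wx": 0,"wy": 0,"wz": 0},{"hand": 84,"x": 0,"y": 0,"z": -1,"wx": 0,"wy": 0,"wz": 0},{"hand": 84,"x": -0.7,"y": 0,"z": -1,"wx": 0,"wy": 0,"wz": 0},{"hand": 84,"x": -0.9,"y": 0,"z": 0,"wx": 0,"wy": 0,"wz": 0},{"hand": 84,"x": -0.9,"y": 0,"z": 0,"wx": 0,"wy": 0,"wz": 0},{"hand": 84,"x": 0,"y": 0,"z": 0,"wx": 0,"wy": 0,"wz": 0},{"hand": 84,"x": 0,"y": 0,"z": 0,"wx": 0,"wy": 0,"wz": 0}]}}

```text
time_s: 10.45
position: [0.497, -0.1728, 0.1688]
tcp_rot: [[0.102, 0.995, 0.001], [0.995, -0.102, 0.0], [0.0, 0.001, -1.0]]
force: [0.3, 0.8, 0.8]
opening: 0.969
```

```bash
python3 look.py w8; python3 look.py w9
```

```text
10.45 [ 0.49699727 -0.1728421   0.16881731] [[0.1022, 0.9948, 0.0005], [0.9948, -0.1022, 0.0003], [0.0003, 0.0005, -1.0]] [0.29930087 0.8381174  0.83073862] 0.969397199031548 [-3.13715831e+01  2.69423643e+01  9.94160634e+01  3.62910963e-02
  5.36232477e+01 -2.55280445e+01]
10.5 [ 0.49681221 -0.17225672  0.16854786] [[0.1013, 0.9949, -0.0001], [0.9949, -0.1013, 0.0006], [0.0006, -0.0002, -1.0]] [-0.05430375 -0.54999898  0.10782835] 0.9648409908336546 [-3.13248217e+01  2.69562769e+01  9.94495165e+01  3.25769371e-02
  5.36192358e+01 -2.55319680e+01]
```

View pics/w9.png

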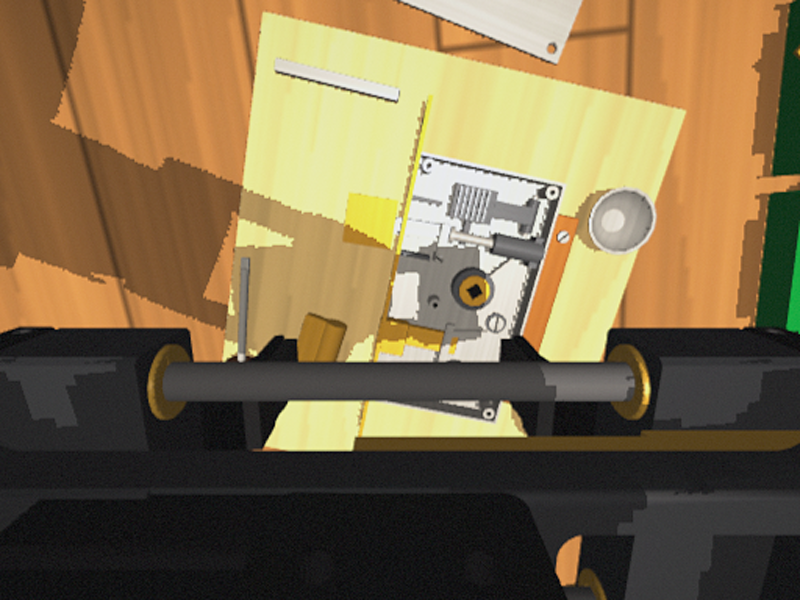

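```bash
python3 - <<'E'
import cv2
from h import *
p=[.50367075,-.12489028,-.30519411]
c=np.load('w9.npz');im=cv2.resize(c['image'][90:190,200:330],None,fx=6,fy=6,interpolation=cv2.INTER_CUBIC)
for x in(-40,-45,-50):
  for y in(-17.5,17.5):
    q=(proj(c,b2w(p,(x,y,33)))[0]-(200,90)+.5)*6;cv2.circle(im,tuple(int(v) for v in q),3,(255,0,0),-1)
cv2.imwrite('pics/w9c.png',cv2.cvtColor(im,cv2.COLOR_RGB2BGR))
E
```

```text
(no output)
```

View pics/w9c.png

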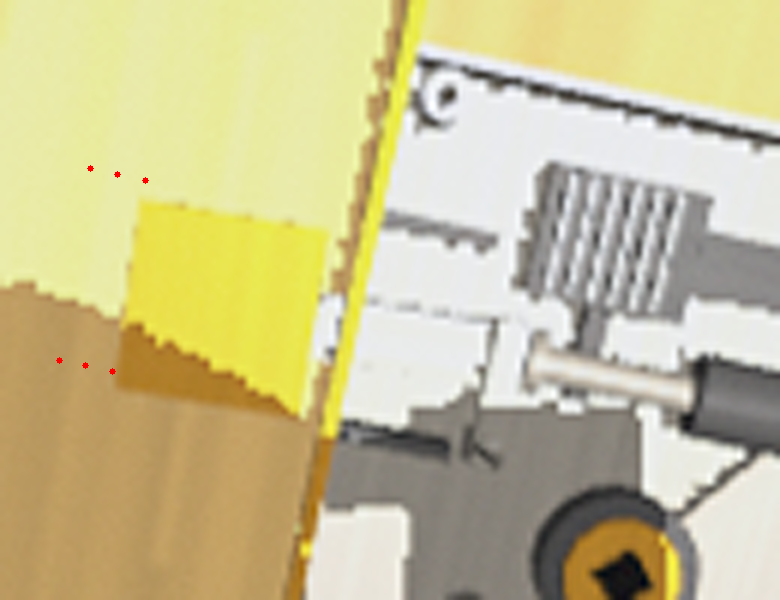

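```bash
python3 -c "
from rig import order;print(order.hand_in())"
```

```text
the job is handed in; nothing more can be done
None
```

The bolt is out of the lock and lying loose, and I've handed the job in at about 10.5 s on the robot's clock. `order.hand_in()` gives no verdict, so the result rests on my own checks.

**What I did:** I pressed the catch pad with one finger while the other stood about 3 mm in front of the bolt's nose. The bolt sprang onto that finger. I let it out slowly, by opening the hand and drawing it back, until the spring was spent and a gap showed between finger and bolt. Then I lifted the hand straight up and moved it to the side.

**Last checks, from the final wrist camera picture:**
- **Bolt:** the nose is about 40 mm out of the forend. The head is clear and the tail is still in the mouth, well short of the 75 mm at which it would come out. It sits a couple of mm to one side and looks very slightly turned.
- **Catch lever:** it looks to be back up.
- **Other parts:** the spindle, screw dish, cylinder and screwdriver showed no sign of having moved. The door knob and second lock were out of that view, and I took no later picture of them.
- **Forces:** the force readings between moves stayed below about 9 N, and near zero once the hand was clear.

Nothing failed. The first fit of the lock's position from the fixed cameras was off by up to about 2 pixels, so I worked from the closer wrist camera fit instead.

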